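Find and release the latched key of a valve switch box

TASK

One of the four identical white keys on the valve switch box has been left latched down. Tap all four keys lightly with the fingertips, going from left to right as seen from the robot, to feel which one it is, then press that key firmly down and let it spring up, so that all four keys stand up. Do not latch another key, press no harder than needed, and leave the things round the box where they are; nothing is to be picked up.

Things in the scene. Friction and masses are not known exactly. Their poses are not given: they have to be found in the camera images.
- switch_box: valve switch box fixed to the bench: grey case, flat aluminium top, 130 (x) x 244 (y) x 60 mm high, brass barbs at its back. Origin: centre of its underside; x points to its back, y to its left end. On top, a row of four identical white push-push keys at y = +78, +26, -26, -78 mm, x = -18 mm in its frame, 20 mm apart edge to edge; which numbered key is in which place changes.
- key_1_top (a point): centre of the top face of key 1, one of the four identical white keys; moves with it. The cap is 34 (x) x 32 (y) mm and a key that is up stands 17 mm above the box's top, so its top is 77 mm above the bench. The numbers do not tell the place in the row.
- key_2_top (a point): centre of the top face of key 2, one of the four identical white keys; moves with it. The cap is 34 (x) x 32 (y) mm and a key that is up stands 17 mm above the box's top, so its top is 77 mm above the bench. The numbers do not tell the place in the row.
- key_3_top (a point): centre of the top face of key 3, one of the four identical white keys; moves with it. The cap is 34 (x) x 32 (y) mm and a key that is up stands 17 mm above the box's top, so its top is 77 mm above the bench. The numbers do not tell the place in the row.
- key_4_top (a point): centre of the top face of key 4, one of the four identical white keys; moves with it. The cap is 34 (x) x 32 (y) mm and a key that is up stands 17 mm above the box's top, so its top is 77 mm above the bench. The numbers do not tell the place in the row.
- key_cap_1 (a joint): how far key 1 is down, in m: 0 up, 0.0055 latched, 0.014 at its hard stop. An up key gives way at 3 N, is 2.5 mm down at 5 N and 7 mm at 9 N; pushed beyond 7 mm it may latch. The one latched key stands 5.5 mm lower and is firm up to 7 N; pushed on until it is 9 mm or more down (about 11 N, 13 N at 11 mm) and let go, it springs up to 0.
- key_cap_2 (a joint): how far key 2 is down, in m: 0 up, 0.0055 latched, 0.014 at its hard stop. An up key gives way at 3 N, is 2.5 mm down at 5 N and 7 mm at 9 N; pushed beyond 7 mm it may latch. The one latched key stands 5.5 mm lower and is firm up to 7 N; pushed on until it is 9 mm or more down (about 11 N, 13 N at 11 mm) and let go, it springs up to 0.
- key_cap_3 (a joint): how far key 3 is down, in m: 0 up, 0.0055 latched, 0.014 at its hard stop. An up key gives way at 3 N, is 2.5 mm down at 5 N and 7 mm at 9 N; pushed beyond 7 mm it may latch. The one latched key stands 5.5 mm lower and is firm up to 7 N; pushed on until it is 9 mm or more down (about 11 N, 13 N at 11 mm) and let go, it springs up to 0.
- key_cap_4 (a joint): how far key 4 is down, in m: 0 up, 0.0055 latched, 0.014 at its hard stop. An up key gives way at 3 N, is 2.5 mm down at 5 N and 7 mm at 9 N; pushed beyond 7 mm it may latch. The one latched key stands 5.5 mm lower and is firm up to 7 N; pushed on until it is 9 mm or more down (about 11 N, 13 N at 11 mm) and let go, it springs up to 0.
- petri_dish: closed glass petri dish, 61 mm across, 13 mm high, to the right of the box; a bystander. Origin: centre of its underside.
- crucible: white porcelain crucible with lid, 43 mm across, 46 mm high, to the left of the box; a bystander. Origin: centre of its underside.
- weighing_bottle: glass weighing bottle, 41 mm across, 52 mm high, in front of the box; a bystander. Origin: centre of its underside.
- marker_pen: white marker pen with blue cap lying in front of the box, 135 mm long, 17 mm thick; a bystander. Origin: centre of its underside.

How it is judged:
By the outcome, as a careful person would: the job done as asked, in the order asked, and still so for the second after the job is handed in, with the robot touching nothing.
It also fails if it takes over 51 s, if anything falls off the work surface, if the arm or the gripper's body presses on something with over 40 N, if the wrist force passes 120 N, or if a joint passes its speed limit or range.

ROBOT

A 6-joint arm with a two-finger parallel gripper is mounted at the origin on a cart in front of the work surface, level with it; the furniture and walls round the work are solid. World frame = base frame: x ahead of the robot, y to its left, z up, the work surface at z = 0. Lengths are in m, angles in rad, forces in N, time in s.
With the tool pointing down it reaches from about 0.2 to 0.875 m from the base axis. Payload 3.4 kg.
Tool frame: the origin (TCP) lies between the finger pads; the fingertips stand 25 mm ahead of it and the grasp point (between the pads) lies 6 mm ahead of it; z points along the fingers, y is the line along which they close (so a half turn about z gives the same grasp; the last joint's range is limited). The gripper opens to 94 mm and grips with 3 to 60 N. Pads are 16 mm wide; open, the fingers measure 119 mm over their backs; the gripper's body (75 mm by 177 mm) begins 78 mm behind the grasp point.
Start: joints at [-1.318, 0.276, 1.505, -0, 1.361, -0.121], TCP at [0.21, -0.535, 0.23] pointing down, gripper open.
Joint ranges: [-2.89, 2.89], [-0.75, 2.08], [0.22, 2.7], [-1.18, 4.32], [0.11, 2.71], [-2.7, 2.7]. Speed limits (rad/s): [2.57, 2.57, 3.14, 3.14, 3.14, 3.14].

INTERFACE

Orientations are given as a 3x3 rotation matrix whose columns are the frame's x, y, z axes.
In Python, from rig import telemetry, viewer, close_job gives the robot as it stands.
- The arm moves only by the tool apply_moves, never from a script. Its argument "deltas" is a list of rows, each a list of 5 numbers: the shift along the tool's x, y, z normalised to -1 to 1, where 1 is 20 mm, then the turn about the tool's z normalised to -1 to 1, where 1 is 6 degrees, then the closure, from -1 (fully open) to 1 (shut). In form: [[dx, dy, dz, turn, hand], ...]. A call has 1 to 10 rows; each row shifts and turns the commanded pose from where the row before left it, along the tool's axes as they then stand; what a row does not reach is not made up. A row lasts 1/8 s, in which the tool goes at most 62.5 mm and 10.7 degrees, less where a joint would pass 70% of its speed; a pose out of reach is approached as far as the arm can. A call with a number of a shift or a turn outside -1 to 1 is refused whole. A call with a gripper value outside its range is refused whole. The fingers move at their own pace and stop on an object; "grip_force" is the grip in N (left out, the last holds). Time passes only in rows, so rows that do not move let the fingers close. It gives the time, the measured TCP pose, the force, the opening and the grip force at its end, in the units of the state.
- telemetry.read_state(): the state, without advancing time (a new reading comes with each control period).
- viewer.get_image(name): name is "side" or "top"; returns a dict with "pixels" (400x640x3 uint8, red, green, blue), "camera_matrix" (3x3 intrinsics, pixels), "D" ([k1, k2, p1, p2, k3] as OpenCV has them; the pictures are not rectified), "extrinsics" (4x4, takes a point from camera to world coordinates). Camera axes: x right, y down, z forward; pixel columns grow to the right and rows downward; lengths in m; the calibration is good to about 2 mm. A picture is of the moment at which its call begins. There is no depth.
- close_job(): hands the job in; it is judged then, once.
The state is a dict: "time": time; "joint_pos": joint angles; "qvel": joint speeds; "joint_torque": joint torques, N m; "position": TCP position; "eef_rot": TCP orientation; "wrist_force": force on the tool from outside, world axes, zero at the start; "moment": the same for the moment, N m; "opening": opening from 0.0 (shut) to 1.0 (fully open); "grasp_force": force on a finger pad.
Only numpy, scipy, OpenCV 4.12 (cv2) and the standard library are available. Lean on these libraries where they do the work, as an engineer would, in place of code of your own. Each camera call takes 0.05 s, during which the arm holds its last target. There are 200 camera calls.

## Working session

There is one attempt and no reset: what is moved stays moved. The work goes in short steps, Python scripts to look and compute and a tool call to move; the robot and the scene stay as the last step left them, time stands still between calls to the robot, and variables do not carry over. Pictures are saved under pics/ and viewed, at most 10 in all, crops included, and the job is handed in when it is done.

Besides the shell and the picture viewer there is one more tool, called after ">>>" in YAML: its name, and indented under it one key for each argument. apply_moves: Moves the arm, as the interface text tells. Its arguments: {"type":"object","properties":{"deltas":{"type":"array"},"grip_force":{"type":"number"}},"required":["deltas"]}

```bash
mkdir -p pics
python3 - <<'E'
from rig import telemetry, viewer
import cv2, json
s=telemetry.read_state(); print({k:s[k] for k in("time","position","eef_rot","wrist_force","opening")})
for n in("top","side"):
    d=viewer.get_image(n); cv2.imwrite(f"pics/{n}0.png",d["pixels"][:,:,::-1]); print(n,d["camera_matrix"],d["D"],d["extrinsics"])
E
```

```text
{'time': 0.0, 'position': array([ 0.20983698, -0.53478038,  0.22960854]), 'eef_rot': array([[ 9.30944337e-01,  3.65160803e-01, -4.78161426e-04],
       [ 3.65161059e-01, -9.30942663e-01,  1.77763266e-03],
       [ 2.03980899e-04, -1.82948299e-03, -9.99998306e-01]]), 'wrist_force': array([ 0.46785457, -0.53309216, -0.72580264]), 'opening': 1.0006757404332038}
top [[453.79338878   0.         313.81334857]
 [  0.         453.79338878 197.44393096]
 [  0.           0.           1.        ]] [-0.00513875  0.          0.          0.          0.        ] [[-3.44445880e-03 -9.80848514e-01  1.94741695e-01  3.14427068e-01]
 [-9.99993609e-01  3.19203802e-03 -1.60998413e-03  1.35444150e-01]
 [ 9.57527651e-04 -1.94745996e-01 -9.80853241e-01  1.04430605e+00]
 [ 0.00000000e+00  0.00000000e+00  0.00000000e+00  1.00000000e+00]]
side [[397.67617261   0.         316.65465889]
 [  0.         397.67617261 205.48158942]
 [  0.           0.           1.        ]] [-0.07270824  0.          0.          0.          0.        ] [[-0.95590986 -0.14312106  0.2564229   0.28663965]
 [-0.29318523  0.51477376 -0.80563664  0.80633795]
 [-0.01669621 -0.84529542 -0.53403829  0.53380595]
 [ 0.          0.          0.          1.        ]]
```

View pics/top0.png

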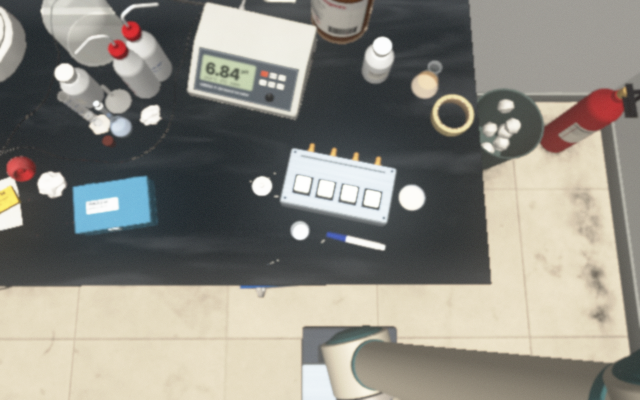

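View pics/side0.png

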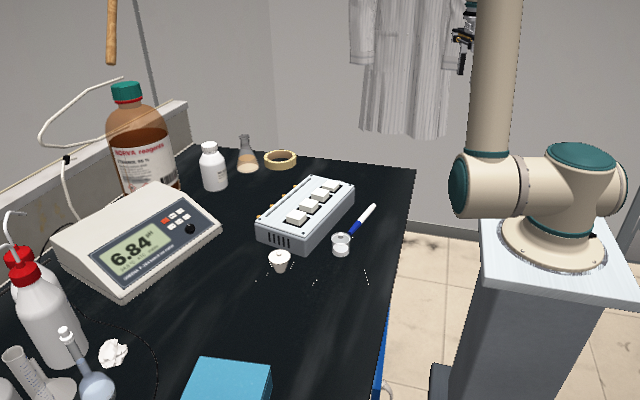

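The top view shows the box with keys near (302,184), (325,188), (349,193) and (372,198). The crucible is at (262,186), the dish at (411,197), the bottle at (299,231) and the pen at about (356,241). I'll enlarge the box in both views.

Run:
```python
import cv2
a=cv2.imread("pics/top0.png")[135:255,240:440]; cv2.imwrite("pics/tc.png",cv2.resize(a,None,fx=4,fy=4,interpolation=cv2.INTER_CUBIC))
a=cv2.imread("pics/side0.png")[165:265,245:385]; cv2.imwrite("pics/sc.png",cv2.resize(a,None,fx=5,fy=5,interpolation=cv2.INTER_CUBIC))
```

```text
(no output)
```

View pics/tc.png

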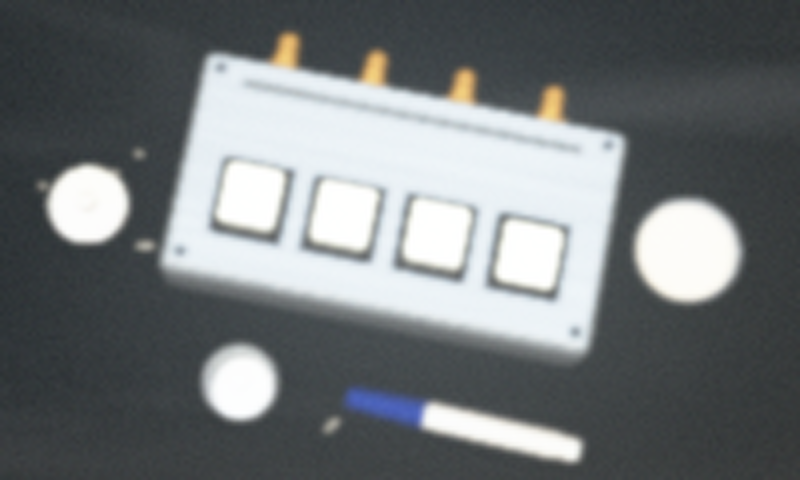

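View pics/sc.png

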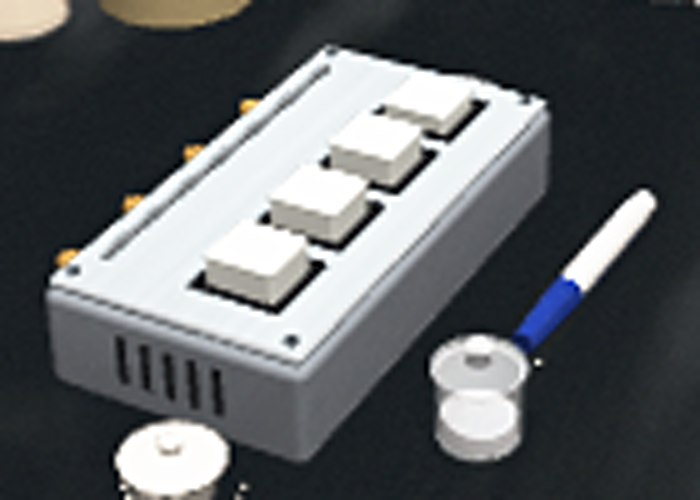

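In the crop, the key tops are centred at (254,197), (345,216), (437,235) and (529,254). The box-top corners are at (208,55), (625,135), (588,350) and (163,265). In the side view the farthest (rightmost) key may be standing lower.

```bash
cat > h.py <<'E'
import numpy as np, cv2
from rig import telemetry, viewer
def ray(d,uv,z):
    p=cv2.undistortPoints(np.array([[uv]],float),d["camera_matrix"],np.array(d["D"]))[0,0]
    T=np.array(d["extrinsics"]); v=T[:3,:3]@[p[0],p[1],1]; return T[:3,3]+v*(z-T[2,3])/v[2]
def proj(d,P):
    T=np.linalg.inv(d["extrinsics"]); P=np.array(P,float).reshape(-1,3)
    return cv2.projectPoints(P,cv2.Rodrigues(T[:3,:3])[0],T[:3,3],d["camera_matrix"],np.array(d["D"]))[0][:,0]
E
python3 - <<'E'
from h import *
t=viewer.get_image("top"); s=viewer.get_image("side")
f=lambda c:((c[0]+.5)/4-.5+240,(c[1]+.5)/4-.5+135)
g=lambda c:((c[0]+.5)/5-.5+245,(c[1]+.5)/5-.5+165)
K=np.array([ray(t,f(c),.077) for c in[(254,197),(345,216),(437,235),(529,254)]])
C=np.array([ray(t,f(c),.060) for c in[(208,55),(625,135),(588,350),(163,265)]])
S=np.array([ray(s,g(c),.060) for c in[(330,47),(548,105),(300,368),(48,288)]])
print("keys",K.round(4),np.diff(K,axis=0).round(4)); print("cornT",C.round(4),C.mean(0)); print("cornS",S.round(4),S.mean(0))
for Q in(C,):print(np.linalg.norm(Q-np.roll(Q,-1,0),axis=1))
print("bystand",[ray(t,f(c),z).round(3) for c,z in[((88,204),.046),((688,250),.013),((240,382),.052),((350,398),.01),((580,450),.01)]])
# rigid fit, known sizes
yaws=np.arctan2(*(K[0]-K[3])[[0,1]]) # dx/dy
yaw=-yaws; print("yaw deg",np.degrees(yaw), "key mean",K.mean(0))
E
```

```text
keys [[0.5368 0.1571 0.077 ]
 [0.526  0.1075 0.077 ]
 [0.5153 0.0575 0.077 ]
 [0.5046 0.0077 0.077 ]] [[-0.0108 -0.0496  0.    ]
 [-0.0107 -0.05    0.    ]
 [-0.0107 -0.0498  0.    ]]
cornT [[ 0.6231  0.1836  0.06  ]
 [ 0.5757 -0.0503  0.06  ]
 [ 0.4543 -0.0253  0.06  ]
 [ 0.5024  0.2077  0.06  ]] [0.53884457 0.07891724 0.06      ]
cornS [[ 0.5732 -0.0482  0.06  ]
 [ 0.453  -0.0188  0.06  ]
 [ 0.5016  0.2137  0.06  ]
 [ 0.6216  0.1898  0.06  ]] [0.53734646 0.08414141 0.06      ]
[0.23861872 0.1239314  0.23792435 0.12308811]
bystand [array([0.54 , 0.251, 0.046]), array([ 0.519, -0.093,  0.013]), array([0.438, 0.165, 0.052]), array([0.434, 0.104, 0.01 ]), array([ 0.404, -0.027,  0.01 ])]
yaw deg -12.1748158176876 key mean [0.52065733 0.08244279 0.077     ]
```

>>> apply_moves:
  deltas:
    - [0, 0, 0, 0.93, 1]
    - [0, 0, 0, 0.93, 1]
    - [0, 0, 0, 0.93, 1]
    - [0, 0, 0, 0.93, 1]
    - [0, 0, 0, 0.94, 1]
    - [0, 0, 0, 0.94, 1]
    - [0.2, -1, 0, 0, 1]
    - [0.2, -1, 0, 0, 1]
    - [0.2, -1, 0, 0, 1]
    - [0.2, -1, 0, 0, 1]
  grip_force: 10

```text
time: 1.45
position: [0.2432, -0.4587, 0.2307]
eef_rot: [[0.978, -0.21, 0.0], [-0.21, -0.978, -0.0], [0.0, 0.0, -1.0]]
wrist_force: [-0.4, -0.7, -0.1]
opening: 0.009
grasp_force: 0.0
```

>>> apply_moves:
  deltas:
    - [0.2, -1, 0, 0, 1]
    - [0.2, -1, 0, 0, 1]
    - [0.2, -1, 0, 0, 1]
    - [0.2, -1, 0, 0, 1]
    - [0.2, -1, 0, 0, 1]
    - [0.2, -1, 0, 0, 1]
    - [0.2, -1, 0, 0, 1]
    - [0.2, -1, 0, 0, 1]
    - [0.2, -1, 0, 0, 1]
    - [0.2, -1, 0, 0, 1]

```text
time: 2.7
position: [0.3242, -0.2722, 0.2305]
eef_rot: [[0.977, -0.211, 0.0], [-0.211, -0.977, -0.0], [0.0, 0.0, -1.0]]
wrist_force: [0.5, 0.9, -0.1]
opening: 0.006
grasp_force: 0.0
```

>>> apply_moves:
  deltas:
    - [0.2, -1, 0, 0, 1]
    - [0.2, -1, 0, 0, 1]
    - [0.2, -1, 0, 0, 1]
    - [0.2, -1, 0, 0, 1]
    - [0.2, -1, 0, 0, 1]
    - [0.2, -1, 0, 0, 1]
    - [0.2, -1, 0, 0, 1]
    - [0.2, -1, 0, 0, 1]
    - [0.2, -1, 0, 0, 1]
    - [0.2, -1, 0, 0, 1]

```text
time: 3.95
position: [0.4052, -0.0851, 0.2305]
eef_rot: [[0.977, -0.211, 0.0], [-0.211, -0.977, -0.0], [0.0, 0.0, -1.0]]
wrist_force: [-0.4, 0.1, 0.1]
opening: 0.002
grasp_force: 0.0
```

>>> apply_moves:
  deltas:
    - [0.3, -1, 0.2, 0, 1]
    - [0.3, -1, 0.2, 0, 1]
    - [0.3, -1, 0.2, 0, 1]
    - [0.3, -1, 0.2, 0, 1]
    - [0.3, -1, 0.2, 0, 1]
    - [0.3, -1, 0.2, 0, 1]
    - [0.3, -1, 0.2, 0, 1]
    - [0.3, -1, 0.2, 0, 1]
    - [0.3, -1, 0.2, 0, 1]
    - [0.3, -1, 0.2, 0, 1]

```text
time: 5.2
position: [0.5063, 0.0977, 0.1903]
eef_rot: [[0.978, -0.211, 0.0], [-0.211, -0.978, -0.0], [0.0, 0.0, -1.0]]
wrist_force: [-0.3, -0.3, 0.3]
opening: 0.008
grasp_force: 0.0
```

>>> apply_moves:
  deltas:
    - [0.21, -0.84, 0.8, 0, 1]
    - [0.21, -0.84, 0.8, 0, 1]
    - [0.21, -0.84, 0.8, 0, 1]
    - [0.22, -0.83, 0.8, 0, 1]
    - [0, 0, 0, 0, 1]
    - [0, 0, 0, 0, 1]

```text
time: 5.95
position: [0.5367, 0.1581, 0.1265]
eef_rot: [[0.978, -0.211, -0.0], [-0.211, -0.978, -0.001], [-0.0, 0.001, -1.0]]
wrist_force: [0.8, -0.2, -0.3]
opening: 0.005
grasp_force: 0.0
```

Run:
```python
from h import *
print(telemetry.read_state()["position"],telemetry.read_state()["wrist_force"])
t=viewer.get_image("top")["pixels"][135:255,240:440,::-1]; s=viewer.get_image("side")["pixels"][145:245,245:385,::-1]
r=lambda a,w,h:cv2.resize(a,(w,h),interpolation=cv2.INTER_CUBIC)
cv2.imwrite("pics/c1.png",np.hstack([r(t,400,240),r(s,336,240)])) ; cv2.imwrite("pics/c1s.png",r(s,700,500))
```

```text
[0.53673075 0.15814048 0.12646146] [ 0.83802524 -0.196374   -0.32311624]
```

View pics/c1s.png

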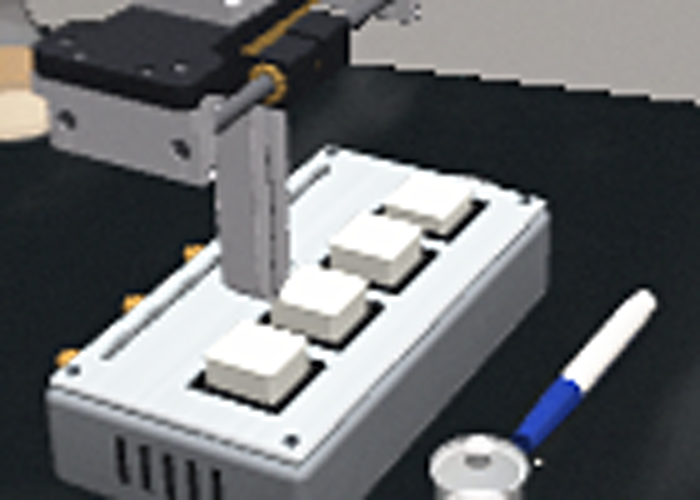

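The closed fingertips hang above the first key, with the tip near crop (255,295). I'll check the tip and key projections in the side view.

Run:
```python
from h import *
s=viewer.get_image("side"); p=telemetry.read_state()["position"]
u=np.array([.2109,.9775,0]); x=np.array([.9775,-.2109,0])
c=lambda P:((proj(s,P)-[245,145]+.5)*5-.5).round(0).tolist()
tip=p-[0,0,.025]
print("tip",c(tip),"tip corners",c([tip+a*.008*x+b*.0125*u for a in(-1,1) for b in(-1,1)]))
k=np.array([.5205,.0835,.077]); print("keys",c([k+d*u for d in(.078,.026,-.026,-.078)]))
k=k-[0,0,.0055];print("keys low",c([k+d*u for d in(.078,.026,-.026,-.078)]))
```

```text
tip [[258.0, 293.0]] tip corners [[290.0, 283.0], [259.0, 312.0], [258.0, 274.0], [225.0, 302.0]]
keys [[259.0, 346.0], [322.0, 288.0], [379.0, 235.0], [432.0, 186.0]]
keys low [[260.0, 357.0], [322.0, 299.0], [380.0, 245.0], [432.0, 196.0]]
```

>>> apply_moves:
  deltas:
    - [0, 0, 0.5, 0, 1]
    - [0, 0, 0.4, 0, 1]
    - [0, 0, 0.2, 0, 1]
    - [0, 0, 0, 0, 1]

```text
time: 6.6
position: [0.5364, 0.1582, 0.1039]
eef_rot: [[0.977, -0.211, -0.001], [-0.211, -0.977, -0.0], [-0.001, 0.0, -1.0]]
wrist_force: [-0.4, 0.3, -0.1]
opening: 0.003
grasp_force: 0.0
```

>>> apply_moves:
  deltas:
    - [0, 0, 0.1, 0, 1]
    - [0, 0, 0.1, 0, 1]
    - [0, 0, 0, 0, 1]

```text
time: 6.98
position: [0.537, 0.1584, 0.1009]
eef_rot: [[0.977, -0.211, 0.001], [-0.211, -0.977, -0.0], [0.001, -0.0, -1.0]]
wrist_force: [-0.2, 0.3, 3.2]
opening: 0.004
grasp_force: 1.9
```

>>> apply_moves:
  deltas:
    - [0, 0, 0.06, 0, 1]
    - [0, 0, 0, 0, 1]

```text
time: 7.22
position: [0.537, 0.1584, 0.0996]
eef_rot: [[0.977, -0.211, 0.001], [-0.211, -0.977, 0.0], [0.001, -0.0, -1.0]]
wrist_force: [-0.8, -0.3, 5.4]
opening: 0.005
grasp_force: 2.5
```

>>> apply_moves:
  deltas:
    - [0, 0, -0.5, 0, 1]
    - [0, 0, -0.7, 0, 1]
    - [0, 0.9, 0, 0, 1]
    - [0, 0.9, 0, 0, 1]
    - [0, 0.8, 0, 0, 1]
    - [0, 0, 0, 0, 1]
    - [0, 0, 0.6, 0, 1]
    - [0, 0, 0.4, 0, 1]
    - [0, 0, 0, 0, 1]

```text
time: 8.35
position: [0.5253, 0.1078, 0.1024]
eef_rot: [[0.978, -0.21, -0.002], [-0.21, -0.978, -0.0], [-0.002, 0.001, -1.0]]
wrist_force: [0.3, -0.5, -0.1]
opening: 0.006
grasp_force: 0.0
```

>>> apply_moves:
  deltas:
    - [0, 0, 0.07, 0, 1]
    - [0, 0, 0.07, 0, 1]
    - [0, 0, 0, 0, 1]

```text
time: 8.72
position: [0.5256, 0.1078, 0.1007]
eef_rot: [[0.977, -0.211, -0.0], [-0.211, -0.977, 0.0], [-0.0, -0.0, -1.0]]
wrist_force: [-1.1, 1.3, 4.0]
opening: 0.005
grasp_force: 2.0
```

>>> apply_moves:
  deltas:
    - [0, 0, 0.05, 0, 1]
    - [0, 0, 0, 0, 1]

```text
time: 8.98
position: [0.5256, 0.1078, 0.0996]
eef_rot: [[0.977, -0.211, -0.0], [-0.211, -0.977, 0.0], [-0.0, -0.0, -1.0]]
wrist_force: [-1.1, 1.3, 5.1]
opening: 0.004
grasp_force: 2.5
```

>>> apply_moves:
  deltas:
    - [0, 0, -0.5, 0, 1]
    - [0, 0, -0.7, 0, 1]
    - [0, 0.9, 0, 0, 1]
    - [0, 0.9, 0, 0, 1]
    - [0, 0.8, 0, 0, 1]
    - [0, 0, 0, 0, 1]
    - [0, 0, 0.6, 0, 1]
    - [0, 0, 0.4, 0, 1]
    - [0, 0, 0, 0, 1]

```text
time: 10.1
position: [0.5143, 0.057, 0.1025]
eef_rot: [[0.978, -0.21, -0.002], [-0.21, -0.978, -0.0], [-0.002, 0.0, -1.0]]
wrist_force: [-0.1, 0.1, -0.0]
opening: 0.002
grasp_force: 0.0
```

>>> apply_moves:
  deltas:
    - [0, 0, 0.07, 0, 1]
    - [0, 0, 0.07, 0, 1]
    - [0, 0, 0, 0, 1]

```text
time: 10.48
position: [0.5147, 0.057, 0.1009]
eef_rot: [[0.977, -0.211, 0.0], [-0.211, -0.977, 0.0], [0.0, -0.0, -1.0]]
wrist_force: [-0.8, 1.8, 3.7]
opening: 0.003
grasp_force: 1.8
```

>>> apply_moves:
  deltas:
    - [0, 0, 0.05, 0, 1]
    - [0, 0, 0, 0, 1]

```text
time: 10.72
position: [0.5147, 0.057, 0.0998]
eef_rot: [[0.977, -0.211, 0.0], [-0.211, -0.977, 0.001], [-0.0, -0.001, -1.0]]
wrist_force: [-2.4, 1.9, 4.5]
opening: 0.008
grasp_force: 2.4
```

>>> apply_moves:
  deltas:
    - [0, 0, -0.5, 0, 1]
    - [0, 0, -0.7, 0, 1]
    - [0, 0.9, 0, 0, 1]
    - [0, 0.9, 0, 0, 1]
    - [0, 0.8, 0, 0, 1]
    - [0, 0, 0, 0, 1]
    - [0, 0, 0.6, 0, 1]
    - [0, 0, 0.4, 0, 1]
    - [0, 0, 0, 0, 1]

```text
time: 11.85
position: [0.503, 0.0063, 0.1024]
eef_rot: [[0.978, -0.21, -0.003], [-0.21, -0.978, 0.0], [-0.003, 0.0, -1.0]]
wrist_force: [-0.1, 0.6, 0.3]
opening: 0.004
grasp_force: 0.0
```

>>> apply_moves:
  deltas:
    - [0, 0, 0.07, 0, 1]
    - [0, 0, 0.07, 0, 1]
    - [0, 0, 0, 0, 1]

```text
time: 12.22
position: [0.5039, 0.0059, 0.1009]
eef_rot: [[0.978, -0.211, 0.0], [-0.211, -0.978, -0.0], [0.0, 0.0, -1.0]]
wrist_force: [-0.6, -0.1, 0.1]
opening: 0.009
grasp_force: 0.0
```

Key 4 gives no contact at the height of an up key. I'll ease down to feel it.

>>> apply_moves:
  deltas:
    - [0, 0, 0.1, 0, 1]
    - [0, 0, 0.08, 0, 1]
    - [0, 0, 0, 0, 1]

```text
time: 12.6
position: [0.5037, 0.0058, 0.0971]
eef_rot: [[0.977, -0.211, -0.0], [-0.211, -0.977, -0.0], [-0.0, 0.0, -1.0]]
wrist_force: [-0.5, 0.1, -0.8]
opening: 0.003
grasp_force: 0.0
```

>>> apply_moves:
  deltas:
    - [0, 0, 0.03, 0, 1]
    - [0, 0, 0, 0, 1]

```text
time: 12.85
position: [0.5038, 0.0058, 0.0969]
eef_rot: [[0.977, -0.211, 0.0], [-0.211, -0.977, -0.0], [0.0, 0.0, -1.0]]
wrist_force: [-0.1, -0.1, 2.9]
opening: 0.003
grasp_force: 1.5
```

Key 4 is firm and about 5 mm lower, so it is the latched one. I'll lift off to end the tap, then press it.

>>> apply_moves:
  deltas:
    - [0, 0, -0.4, 0, 1]
    - [0, 0, 0, 0, 1]
    - [0, 0, 0.2, 0, 1]
    - [0, 0, 0.2, 0, 1]
    - [0, 0, 0.05, 0, 1]
    - [0, 0, 0.05, 0, 1]
    - [0, 0, 0.05, 0, 1]
    - [0, 0, 0, 0, 1]

```text
time: 13.85
position: [0.5036, 0.0059, 0.0944]
eef_rot: [[0.977, -0.211, -0.0], [-0.211, -0.977, -0.0], [-0.0, 0.0, -1.0]]
wrist_force: [-3.2, -0.2, 9.1]
opening: 0.004
grasp_force: 4.7
```

>>> apply_moves:
  deltas:
    - [0, 0, 0.07, 0, 1]
    - [0, 0, 0.06, 0, 1]
    - [0, 0, 0, 0, 1]

```text
time: 14.22
position: [0.5036, 0.0059, 0.0921]
eef_rot: [[0.978, -0.211, 0.0], [-0.211, -0.978, -0.0], [0.0, 0.0, -1.0]]
wrist_force: [-2.5, 0.9, 11.3]
opening: 0.005
grasp_force: 5.8
```

>>> apply_moves:
  deltas:
    - [0, 0, 0.03, 0, 1]
    - [0, 0, 0, 0, 1]

```text
time: 14.48
position: [0.5037, 0.0058, 0.0917]
eef_rot: [[0.977, -0.211, 0.0], [-0.211, -0.977, -0.0], [0.0, 0.0, -1.0]]
wrist_force: [-3.8, 0.4, 11.4]
opening: 0.007
grasp_force: 6.0
```

>>> apply_moves:
  deltas:
    - [0, 0, -0.3, 0, 1]
    - [0, 0, -0.5, 0, 1]
    - [0, 0, -1, 0, 1]
    - [0, 0, -1, 0, 1]
    - [-0.3, 1, -1, 0, 1]
    - [-0.3, 1, -1, 0, 1]
    - [-0.3, 1, -1, 0, 1]
    - [-0.3, 1, 0, 0, 1]
    - [-0.3, 1, 0, 0, 1]
    - [0, 1, 0, 0, 1]

```text
time: 15.72
position: [0.4483, -0.1055, 0.2063]
eef_rot: [[0.977, -0.211, -0.001], [-0.211, -0.977, 0.0], [-0.001, -0.0, -1.0]]
wrist_force: [0.0, 0.5, -0.2]
opening: 0.003
grasp_force: 0.0
```

Run:
```python
from h import *
d=viewer.get_image("side"); s=d["pixels"][165:265,245:385,::-1]
cv2.imwrite("pics/end.png",cv2.resize(s,(700,500),interpolation=cv2.INTER_CUBIC))
t=viewer.get_image("top")["pixels"][:,:,::-1]; a=cv2.imread("pics/top0.png"); b=cv2.imread("pics/side0.png")
print("side diff, left part with bystanders",cv2.absdiff(b[165:265,245:320],s[:,:75].copy()).max(), telemetry.read_state()["wrist_force"])
```

```text
side diff, left part with bystanders 7 [ 0.95488141 -0.11673733 -0.16224558]
```

View pics/end.png

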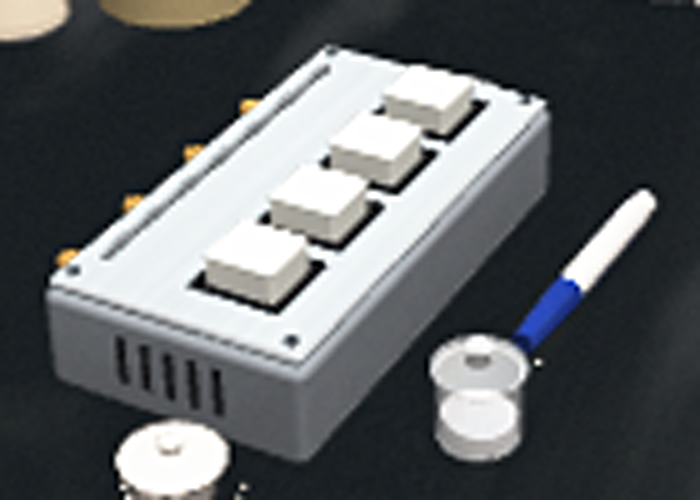

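All four keys now stand up: the fourth key's top has risen to about (430,85) in the crop, in line with the others. The crucible, bottle and pen in this view haven't moved.

```bash
python3 -c "
from rig import close_job
print(close_job())"
```

```text
the job is handed in; nothing more can be done
None
```

I tapped all four keys left to right, found the rightmost one latched, and pressed it once to about 10 mm (peak reading 11.4 N). It sprang up, so all four keys now stand up, and the job is handed in with the arm clear of everything.

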